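# Turn the supply carousel to the tape

### The job

On the treatment bench, bring the roll of tape round to the front of the supply carousel, centred above the handle of the drawer, by pushing the carousel's rim round steadily with the fingertips until the tape is there. Push only on the steel dishes, never on the things standing in them: nothing is picked up, tipped or whirled out. Leave the drawer shut and everything else on the bench where it stands, and finish clear with the carousel at rest.

Things in the scene. Friction and masses are not known exactly. Their poses are not given: they have to be found in the camera images.
- stand: White drawer stand fixed to the bench: a square box 250 x 250 mm, 68 mm high, one drawer in its front. Origin: centre of its underside, on the bench, on the carousel's turning axis. The front, with drawer and handle, is the side of the stand's own -x; it looks roughly towards the robot, turned up to 20 degrees either way.
- drawer (a joint): The stand's drawer, shut at 0 at the start; m it is pulled out. Its steel bar handle, 100 mm long, runs across the front, 35 mm out from the front face at mid-height (about 37 mm above the bench), so it sticks out from under the dishes and shows from above the middle of the front.
- carousel: Carousel on the stand: steel plate on a bearing with five round steel dishes in a ring, like petals. Origin on the turning axis, 68 mm above the bench. Dishes: 88 mm across at the top, 71 at the foot, centres 95 mm from the axis, every 72 degrees, the first on the carousel's own -x. Walls 3 mm, from 80 to 110 mm above the bench; floors at 85 mm. It reaches 139 mm from the axis.
- hollow (a point): Point in one of the five hollows between neighbouring dishes, 125 mm from the axis, 95 mm above the bench, turning with the carousel. A hollow is 24 mm wide at its neck (77 mm from the axis), about 59 mm here. A fingertip set down there and moved round the axis pushes a dish's outer rim and turns the carousel: endless, either way, about 1 N, and it stops at once when left.
- tape: The roll of white tape: a flat ring 60 mm across and 24 mm high with a 34 mm hole right through it, lined with cardboard, lying flat in one of the dishes (up to 3 mm off the dish's centre). Origin: centre of its underside, 85 mm above the bench.
- jar: White squat round jar with a screw lid, 56 mm across, 54 mm high, in a dish of the carousel. Origin: centre of its underside.
- swabs: Square stack of folded white swabs, one solid piece, 42 x 42 x 48 mm high, in a dish of the carousel. Origin: centre of its underside.
- dropper: Small white dropper bottle, 38 mm across, 58 mm high with its pointed nozzle, in a dish of the carousel. Origin: centre of its underside.
- gallipot: Small open steel pot, 60 mm across at the rim, 34 mm high, with a closed bottom, in the dish that is nearest the front at the start. Origin: centre of its underside.
- syringes: White block 50 x 90 x 50 mm with four upright syringes, 135 mm high in all, standing loose on the bench to the left of the stand as the robot sees it (about 210 to 270 mm from the axis). Origin: centre of its underside.
- can: Steel can, 89 mm across, 100 mm high, loose on the bench to the right of the stand (about 210 to 260 mm from the axis). Origin: centre of its underside.
- tray: Steel instrument tray, 210 x 110 x 24 mm, loose on the bench at the left. Origin: centre of its underside.
- forceps: Steel forceps, about 140 mm long, lying in the tray. Origin: under the rivet.
- bowl: Steel bowl, 116 mm across, 50 mm high, loose on the bench at the right. Origin: centre of its underside.
Things that resemble listed ones, but are neither listed nor needed, are in the scene too. Leave any pink look-alike of the swabs alone. Leave any green look-alike of the jar alone.

How it is judged:
By the outcome, as a careful person would: the job done as asked, in the order asked, and still so for the second after the job is handed in, with the robot touching nothing.
It also fails if it takes over 45 s, if anything falls off the work surface, if the arm or the gripper's body presses on something with over 40 N, if the wrist force passes 120 N, or if a joint passes its speed limit or range.

### The arm

A 7-joint arm with a two-finger parallel gripper is mounted at the origin on the work surface. World frame = base frame: x ahead of the robot, y to its left, z up, the work surface at z = 0. Lengths are in m, angles in rad, forces in N, time in s.
With the tool pointing down it reaches from about 0.425 to 0.975 m from the base axis. Payload 16.7 kg.
Tool frame: the origin (TCP) lies at the very end of the fingers, on their centre line; the grasp point (between the pads) lies 19 mm behind it; x points along the fingers, z is the direction in which the jaws open and shut, and the axes are right-handed (so a half turn about x gives the same grasp; the last joint's range is limited). The gripper opens to 85 mm and grips with 20 to 120 N. Pads are 22 mm wide; open, the fingers measure 114 mm over their backs; the gripper's body (76 mm by 85 mm) begins 54 mm behind the grasp point. The pads swing forward as they close: fully open they stand 13 mm farther back than shut.
Start: joints at [-1.433, 0.426, 0.074, 1.606, -0.034, 1.111, -0.067], TCP at [0.192, 0.647, 0.231] pointing down, gripper open.
Joint ranges: [-2.85, 2.85], [-0.5, 2.14], [-1.23, 1.37], [0.21, 2.46], [-1.02, 4.16], [0.16, 2.05], [-2.73, 2.73]. Speed limits (rad/s): [1.89, 1.89, 2.39, 2.39, 3.01, 3.01, 3.01].

### API

Orientations are given as a unit quaternion [w, x, y, z].
In Python, from rig import bot, optics gives the robot as it stands. The module is installed in compiled form; this text tells all that it offers. Calls block until the motion is done:
- bot.move_to(position, orientation): joint-space move of the TCP to a pose.
- bot.move_straight(position, rot=None, max_speed=0.15): straight line of the TCP; rot=None keeps the orientation; max_speed is the mean speed in m/s.
- bot.set_joints(angles): joint-space move.
- bot.gripper_to(opening): finger opening in m; the grip force is fixed at half the most; returns when the fingers have stopped.
- bot.hold(seconds).
- bot.inverse_kinematics(position, orientation): joint angles nearest the present ones, or None.
- bot.get_state(): the state.
- optics.snapshot(name): name is "scene" or "top" or "wrist"; returns the picture (384x512x3 uint8, blue, green, red); there is no depth.
- optics.camera_info(name): a dict with "fovy" (degrees; the focal length in pixels is half the picture's height over the tangent of half this angle, whatever the lens; pixels are square), "cx", "cy" (the principal point, pixels), "R" (3x3) and "t" (3): a world point X has camera coordinates R X + t; the wrist camera has in their place "tool_from_camera" (4x4, takes a point from camera to tool coordinates, whose origin is the TCP and whose axes are the tool frame's). Camera axes: x right, y down, z forward; pixel columns grow to the right and rows downward; lengths in m; the calibration is good to about 2 mm. A picture is of the moment at which its call begins: read the wrist's pose just before it. camera_info takes no time and is no camera call.
A pose or a line that the arm cannot do raises bot.PlanningError and nothing moves.
- bot.job_done(): hands the job in, once; it reports no verdict.
The state is a dict: "clock": time; "joint_positions": joint angles; "dq": joint speeds; "effort": joint torques, N m; "position": TCP position; "tool_rot": TCP orientation; "contact_force": force on the tool from outside, world axes, zero at the start; "moment": the same for the moment, N m; "width": finger opening in m.
Only numpy, scipy, OpenCV 4.12 (cv2) and the standard library are available. Lean on these libraries where they do the work, as an engineer would, in place of code of your own. Each camera call takes 0.05 s, during which the arm holds its last target.

## Working session

There is one attempt and no reset: what is moved stays moved. The work goes in short steps, each a Python script; the robot and the scene stay as the last script left them, time stands still between calls to the robot, and variables do not carry over. Pictures are saved under pics/ and viewed, and the job is handed in when it is done.

```bash
mkdir -p pics
python3 - <<'E'
from rig import bot, optics
import cv2, numpy as np
s=bot.get_state(); print(s['clock'],s['position'],s['tool_rot'],s['width'])
for n in ("scene","top"):
    im=optics.snapshot(n); cv2.imwrite(f"pics/{n}0.png",im); 
    i=optics.camera_info(n); print(n,i)
print(optics.camera_info("wrist"))
E
```

```text
0.0 [0.1915133  0.64683366 0.23062571] [ 0.5661992  -0.42342528  0.56687731  0.42282339] 0.08529084450701152
scene {'fovy': 44.773401032482724, 'cx': 254.35801058756147, 'cy': 192.9555773362038, 'R': array([[ 0.37722154,  0.92611528,  0.00379476],
       [ 0.7547868 , -0.3050572 , -0.5807211 ],
       [-0.53665706,  0.22192475, -0.81409373]]), 't': array([-0.22649541, -0.31773061,  1.61031194])}
top {'fovy': 48.80933090663341, 'cx': 251.5495462339508, 'cy': 187.09859880140604, 'R': array([[-0.00538875, -0.9999422 , -0.00930318],
       [-0.99061761,  0.00660848, -0.13650301],
       [ 0.1365566 ,  0.00848031, -0.99059597]]), 't': array([0.04136134, 0.51459355, 1.3191084 ])}
{'fovy': 60.60886373231388, 'cx': 249.6937195636215, 'cy': 195.30264666579035, 'tool_from_camera': array([[ 1.02137501e-03, -3.17687136e-01,  9.48195043e-01,
        -1.41939361e-01],
       [ 8.44532056e-05, -9.48195507e-01, -3.17687383e-01,
         8.13183908e-02],
       [ 9.99999475e-01,  4.04556063e-04, -9.41633494e-04,
         5.78816179e-04],
       [ 0.00000000e+00,  0.00000000e+00,  0.00000000e+00,
         1.00000000e+00]])}
```

View pics/scene0.png

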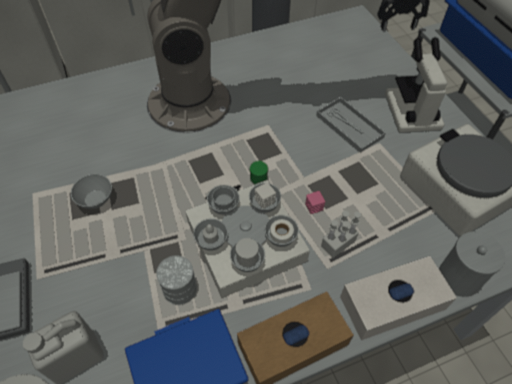

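View pics/top0.png

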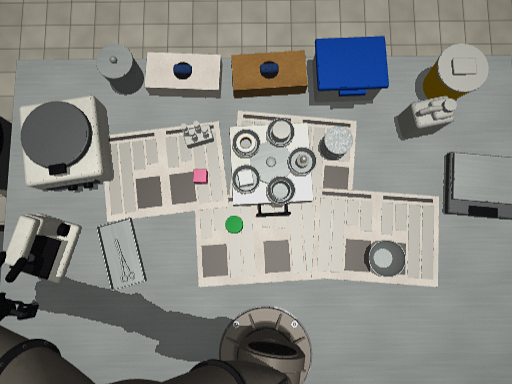

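Run:
```python
import cv2
a=cv2.imread('pics/top0.png')
cv2.imwrite('pics/top0c.png',cv2.resize(a[60:260,150:400],None,fx=3,fy=3,interpolation=cv2.INTER_CUBIC))
```

```text
(no output)
```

View pics/top0c.png

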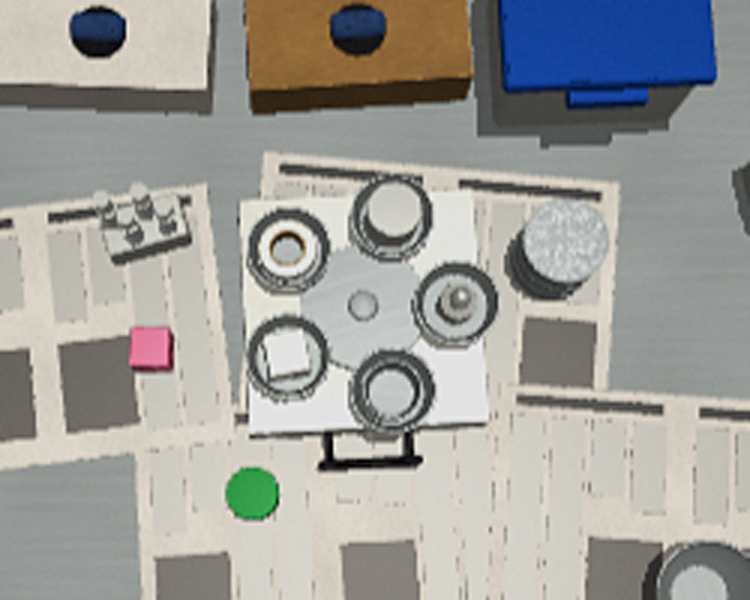

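Candidates for the tape, in crop pixels:
- White ring with a brown-lined through-hole at (287,250), full picture (246,143).
- Gallipot at (391,390): an all-steel closed pot in the front dish.
- Jar at (392,208): a solid top.

The brown-lined ring matches the tape. Next I compute the geometry.

```bash
cat > h.py <<'E'
from rig import bot, optics
import numpy as np, cv2
from scipy.optimize import least_squares
def cam(n):
    i=optics.camera_info(n); f=192/np.tan(np.radians(i['fovy'])/2)
    return f,i['cx'],i['cy'],np.array(i['R']),np.array(i['t'])
def proj(n,X):
    f,cx,cy,R,t=cam(n); c=np.atleast_2d(X)@R.T+t
    return np.c_[f*c[:,0]/c[:,2]+cx, f*c[:,1]/c[:,2]+cy]
def back(n,uv,z):
    f,cx,cy,R,t=cam(n); d=R.T@np.array([(uv[0]-cx)/f,(uv[1]-cy)/f,1]); o=-R.T@t
    return (o+d*(z-o[2])/d[2])
E
python3 - <<'E'
from h import *
F=lambda c:((c[0]+.5)/3-.5+150,(c[1]+.5)/3-.5+60)
d=dict(tape=(288,250),jar=(391,218),dropper=(455,303),galli=(392,391),swabs=(287,358))
P={k:back('top',F(v),.11)[:2] for k,v in d.items()}
A=np.array(list(P.values())); c=A.mean(0); print('axis',c)
for k,p in P.items(): print(k,p,np.linalg.norm(p-c),np.degrees(np.arctan2(*(p-c)[::-1])))
print('tape itself',back('top',F((287,249)),.109))
print('knob',back('top',F((363,306)),.085))
for nm,z,pts in (('handle',.041,[(320,467),(421,461)]),('front',.068,[(250,435),(488,423)]),('back',.068,[(240,201),(474,192)])):
    a,b=[back('top',F(p),z)[:2] for p in pts]; e=b-a
    n=np.array([e[1],-e[0]]); print(nm,a,b,'mid',(a+b)/2,'dir of mid from c',np.degrees(np.arctan2(*((a+b)/2-c)[::-1])),'normal',np.degrees(np.arctan2(n[1],n[0])),np.linalg.norm(e))
E
```

```text
axis [ 0.58494226 -0.02064704]
tape [0.64124049 0.05493281] 0.09424332514780323 53.31815855549593
jar [ 0.67403539 -0.05081645] 0.09406262725948962 -18.707529600403145
dropper [ 0.58482407 -0.1144683 ] 0.0938213336643475 -90.0721800791433
galli [ 0.49514068 -0.049217  ] 0.09423676184416385 -162.35177324337073
swabs [0.52947069 0.05633374] 0.09488485315123309 125.7761424934101
tape itself [0.64254228 0.05597503 0.109     ]
knob [ 0.58738204 -0.02199929  0.085     ]
handle [0.42395075 0.02358707] [ 0.429626   -0.08277466] mid [ 0.42678837 -0.0295938 ] dir of mid from c -176.76223139030876 normal -176.94570627232292 0.10651303016907278
front [0.45563647 0.09591205] [ 0.46655724 -0.1505622 ] mid [ 0.46109686 -0.02732507] dir of mid from c -176.91346643476905 normal -177.46300069134622 0.2467160679015012
back [0.70527581 0.10669161] [ 0.71311448 -0.14187235] mid [ 0.70919515 -0.01759037] dir of mid from c 1.4092139115111515 normal -178.1937294721772 0.24868753234388186
```

Run:
```python
import cv2
a=cv2.imread('pics/top0.png')
cv2.imwrite('pics/top0d.png',cv2.resize(a[115:220,220:325],None,fx=5.6,fy=5.6,interpolation=cv2.INTER_CUBIC))
```

```text
(no output)
```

View pics/top0d.png

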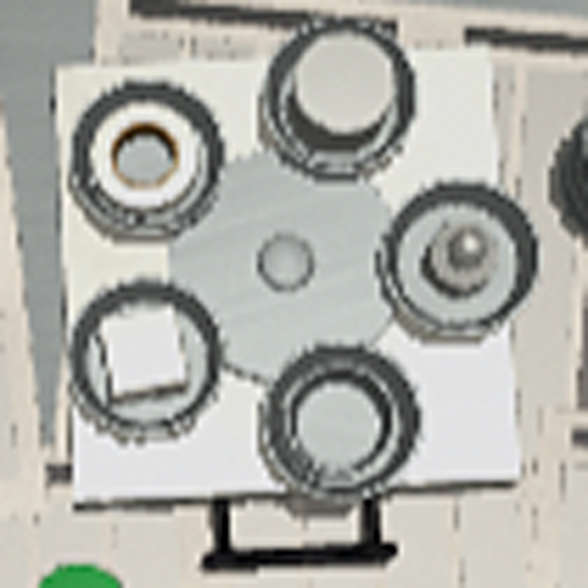

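```bash
cat >> h.py <<'E'
from scipy.spatial.transform import Rotation as Ro
C=np.array([.5855,-.0208]); FRONT=182.8
def pose(a,r=.125,z=.095,sgn=1):
    a=np.radians(a); u=np.array([np.cos(a),np.sin(a),0])
    zz=sgn*u; x=np.array([0,0,-1.]); y=np.cross(zz,x)
    q=Ro.from_matrix(np.c_[x,y,zz]).as_quat()
    return [*(C+r*u[:2]),z], [q[3],q[0],q[1],q[2]]
E
python3 - <<'E'
from h import *
for s in (1,-1):
  for a in (-54,-30,0,30,60,90):
    q=bot.inverse_kinematics(*pose(a,sgn=s)); print(s,a,None if q is None else np.round(q,2))
E
```

```text
1 -54 [-0.43  0.69  0.76  1.76 -0.57  0.93 -0.38]
1 -30 [-0.49  0.74  0.78  1.69 -0.61  0.98 -0.01]
1 0 [-0.51  0.72  0.68  1.65 -0.53  0.96  0.36]
1 30 [-0.54  0.66  0.57  1.69 -0.43  0.92  0.72]
1 60 [-0.56  0.57  0.45  1.79 -0.32  0.86  1.09]
1 90 [-0.56  0.47  0.35  1.92 -0.23  0.79  1.49]
-1 -54 [-0.23  0.59  0.44  1.74 -0.32  0.87  2.55]
-1 -30 [ 0.69  0.83 -1.03  1.61  0.77  1.15  2.09]
-1 0 [-0.75  1.    1.2   1.66 -1.    1.21 -2.44]
-1 30 [-0.86  0.98  1.2   1.71 -0.99  1.19 -2.  ]
-1 60 [-0.98  0.93  1.2   1.81 -0.97  1.13 -1.53]
-1 90 [-0.83  0.56  0.73  1.94 -0.5   0.83 -1.4 ]
```

Run:
```python
from h import *
bot.move_to(*pose(-54.4,z=.22)); print(bot.get_state()['clock'])
bot.gripper_to(0.0)
s=bot.get_state(); print(s['clock'],s['position'],s['width'],s['contact_force'])
cv2.imwrite('pics/w1.png',optics.snapshot('wrist'))
t=optics.snapshot('top'); cv2.imwrite('pics/t1.png',cv2.resize(t[60:260,150:400],None,fx=3,fy=3,interpolation=cv2.INTER_CUBIC))
```

```text
3.25
4.0167 [ 0.65826422 -0.12245059  0.21998856] 0.0002485523687156601 [ 0.28862567 -0.17240167  0.67160675]
```

View pics/w1.png

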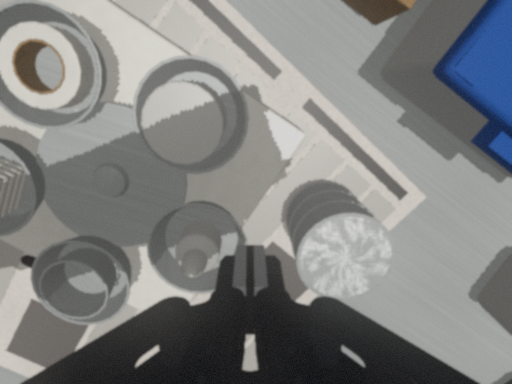

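View pics/t1.png

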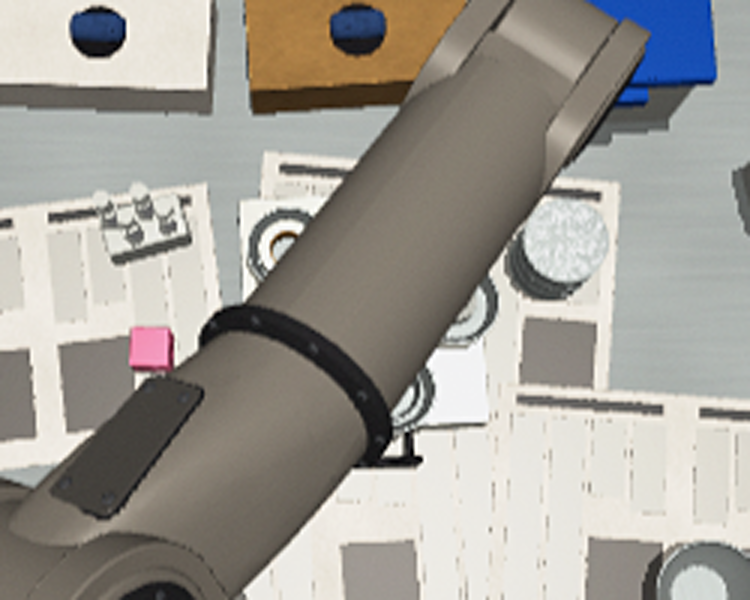

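The tape shows clearly (brown hole at wrist pixel (40,65)), and the fingertips are over the gap between the jar and dropper dishes. Next I lower and push part of the way.

Run:
```python
from h import *
p,q=pose(-54.4); bot.move_straight(p,max_speed=.12)
s=bot.get_state(); print(s['clock'],s['position'],np.round(s['contact_force'],1))
for a in range(-46,11,8):
    p,q=pose(a); bot.move_straight(p,q,max_speed=.07)
    s=bot.get_state(); f=np.array(s['contact_force']); print(a,round(s['clock'],2),np.round(f,1))
    if np.linalg.norm(f)>12: print('STOP');break
cv2.imwrite('pics/w2.png',optics.snapshot('wrist'))
cv2.imwrite('pics/s2.png',optics.snapshot('scene')[120:320,130:370].repeat(3,0).repeat(3,1))
```

```text
5.3083 [ 0.65869022 -0.1226532   0.09578704] [-0.2  1.  -0.3]
-46 5.72 [ 0.1 -0.7 -0.4]
-38 6.12 [-0.7 -0.4 -0.3]
-30 6.52 [ 0.6 -0.6  0.6]
-22 6.92 [-0.3 -0.7 -0.7]
-14 7.32 [-0.5  0.8 -0.7]
-6 7.72 [0.8 0.2 0.2]
2 8.12 [-0.2 -0.3  0.1]
10 8.52 [ 0.3  0.1 -0.5]
```

View pics/w2.png

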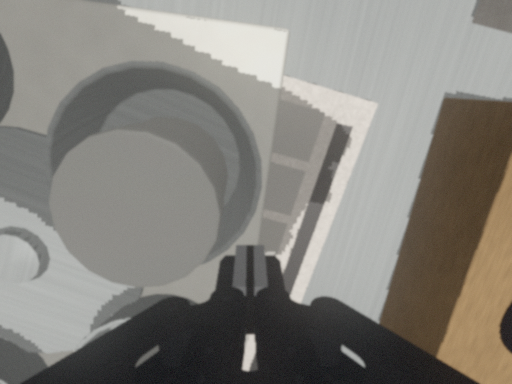

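View pics/s2.png

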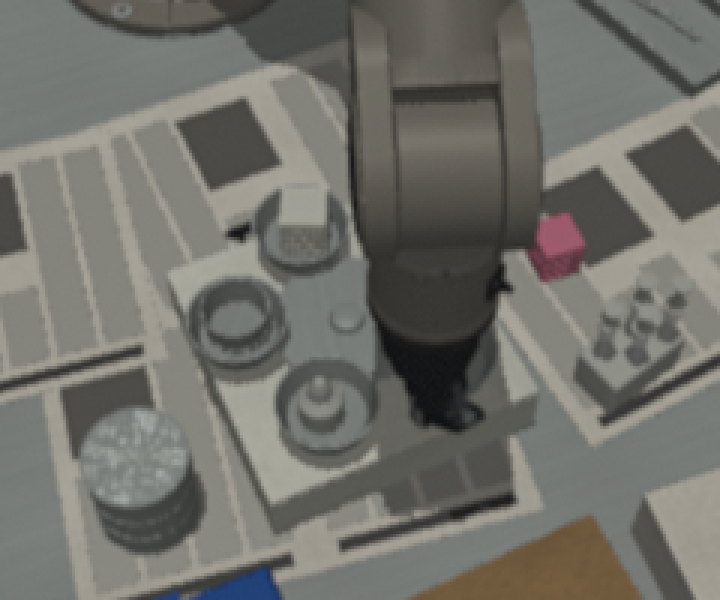

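The wrist picture shows the jar dish (centred near (155,165)) against the fingertips at (250,250). The scene picture shows the carousel turned, with every item still in its dish. I continue to just short of the goal.

Run:
```python
from h import *
for a in (18,26,34,42,50,58,66,74):
    p,q=pose(a); bot.move_straight(p,q,max_speed=.07)
    s=bot.get_state(); f=np.array(s['contact_force']); 
    if np.linalg.norm(f)>12: print('STOP',a,f);break
print(s['clock'],s['position'],f)
t=optics.snapshot('top'); cv2.imwrite('pics/t3.png',cv2.resize(t[115:220,220:325],None,fx=5.6,fy=5.6,interpolation=cv2.INTER_CUBIC))
cv2.imwrite('pics/t3f.png',t)
cv2.imwrite('pics/s3.png',optics.snapshot('scene')[120:320,130:370].repeat(3,0).repeat(3,1))
```

```text
11.8167 [0.62045095 0.09909369 0.09514736] [ 0.28565397 -0.56295837  0.9291629 ]
```

View pics/t3.png

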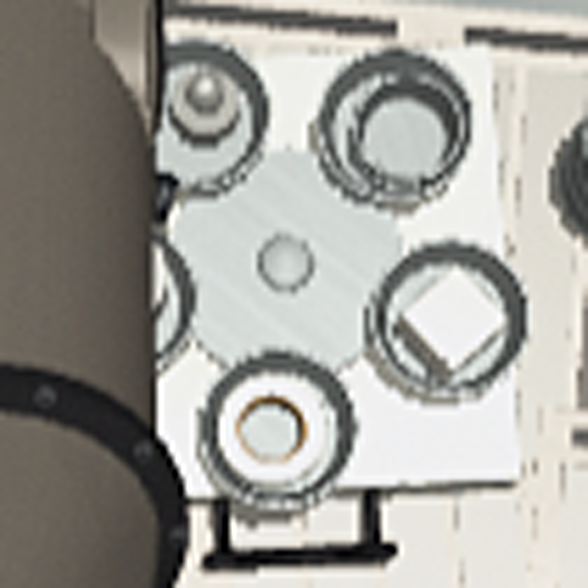

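View pics/s3.png

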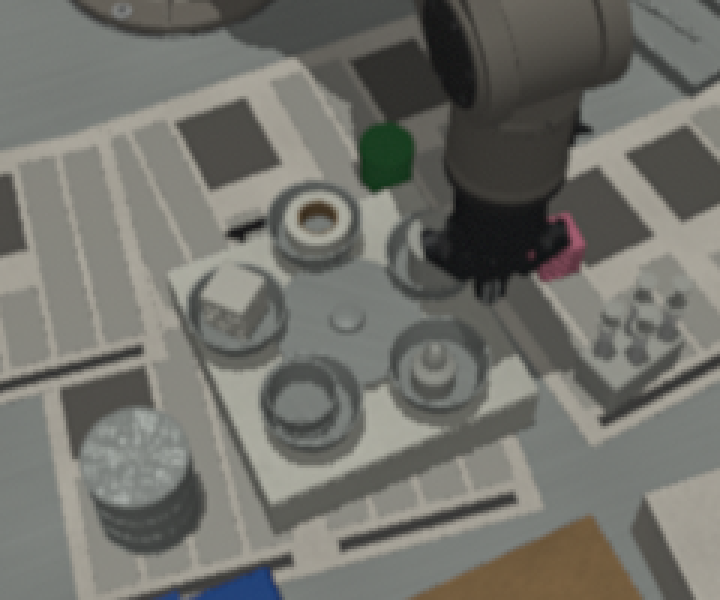

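```bash
cat >> h.py <<'E'
def F(c): return ((c[0]+.5)/5.6-.5+220,(c[1]+.5)/5.6-.5+115)
def ang(p): return np.degrees(np.arctan2(*(p[:2]-C)[::-1]))%360
E
python3 - <<'E'
from h import *
for n,c,z in (('tapedish',(278,427),.11),('swabdish',(447,321),.11),('gdish',(395,127),.11),('tape',(272,428),.109)):
    p=back('top',F(c),z); print(n,p,np.linalg.norm(p[:2]-C),ang(p))
for b in ((212,564),(207,561)),((392,553),(392,546)): print([back('top',F(x),.041) for x in b])
for c in ((203,558),(396,552)): print('handle end',back('top',F(c),.04))
E
```

```text
tapedish [ 0.49280725 -0.01569207  0.11      ] 0.09283338291668508 176.84584675196788
swabdish [ 0.55012295 -0.10789472  0.11      ] 0.09400545355452665 247.89347878967652
gdish [ 0.65821844 -0.08165879  0.11      ] 0.09482491080671537 320.0736997883477
tape [ 0.49241332 -0.01248428  0.109     ] 0.09345737397615754 174.89513964350465
[array([0.42402352, 0.02007102, 0.041     ]), array([0.42573333, 0.02287899, 0.041     ])]
[array([ 0.42961508, -0.08147826,  0.041     ]), array([ 0.43356765, -0.08154803,  0.041     ])]
handle end [0.4275134  0.02512261 0.04      ]
handle end [ 0.43024087 -0.08382507  0.04      ]
```

Run:
```python
from h import *
for a in (78,81):
    p,q=pose(a); bot.move_straight(p,q,max_speed=.05)
bot.hold(.2)
s=bot.get_state(); print(s['clock'],s['contact_force'])
t=optics.snapshot('top'); cv2.imwrite('pics/t4.png',cv2.resize(t[115:220,220:325],None,fx=5.6,fy=5.6,interpolation=cv2.INTER_CUBIC))
```

```text
12.725 [ 0.56146246  0.11286085 -0.62731758]
```

View pics/t4.png

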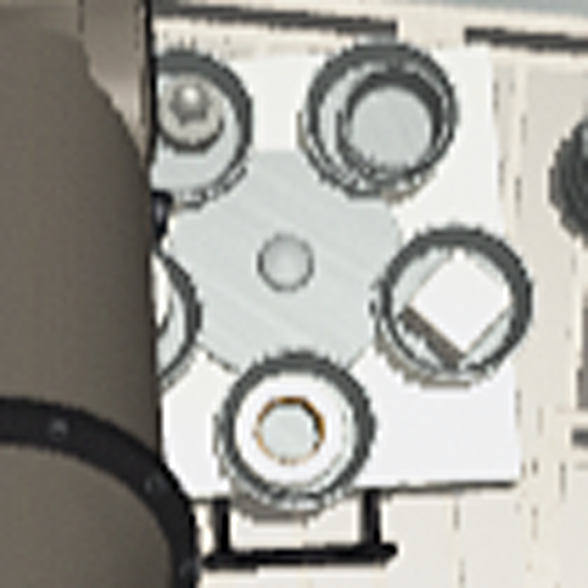

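Run:
```python
from h import *
for n,c,z in (('tapedish',(298,427),.11),('swabdish',(455,303),.11),('gdish',(382,117),.11),('tape',(290.5,429),.109)):
    p=back('top',F(c),z); print(n,p,np.linalg.norm(p[:2]-C),ang(p))
for a in (182,183,184):
    u=np.r_[C+.095*np.array([np.cos(np.radians(a)),np.sin(np.radians(a))]),.109]; q=proj('top',u)[0]; print(a,(q-[220,115]+.5)*5.6-.5)
```

```text
tapedish [ 0.49273627 -0.02646731  0.11      ] 0.09293668954580753 183.49608627198674
swabdish [ 0.55999814 -0.1124366   0.11      ] 0.09511892810867018 254.44846725190172
gdish [ 0.66390316 -0.07463273  0.11      ] 0.09510530220350705 325.52594950056425
tape [ 0.49180394 -0.02245277  0.109     ] 0.09371063371862796 181.01057692500086
182 [293.61160257 431.27194921]
183 [296.68280868 431.11887564]
184 [299.75056359 430.91265654]
```

Run:
```python
from h import *
p,q=pose(82.7); bot.move_straight(p,q,max_speed=.03)
# back off in the hollow, then up
p,q=pose(77); bot.move_straight(p,max_speed=.05)
p[2]=.26; bot.move_straight(p,max_speed=.2)
q=bot.inverse_kinematics(*pose(180,r=.08,z=.36,sgn=1)); print(q)
bot.set_joints([-1.433, 0.426, 0.074, 1.606, -0.034, 1.111, -0.067])
s=bot.get_state(); print(s['clock'],s['position'],s['contact_force'])
t=optics.snapshot('top'); cv2.imwrite('pics/t5f.png',t);cv2.imwrite('pics/t5.png',cv2.resize(t[115:220,220:325],None,fx=5.6,fy=5.6,interpolation=cv2.INTER_CUBIC))
t=optics.snapshot('scene');cv2.imwrite('pics/s5.png',cv2.resize(t[150:300,160:360],None,fx=4,fy=4,interpolation=cv2.INTER_CUBIC))
```

```text
None
16.875 [0.19255075 0.64683449 0.23146406] [ 0.23253877 -0.0416341  -1.08082208]
```

View pics/t5.png

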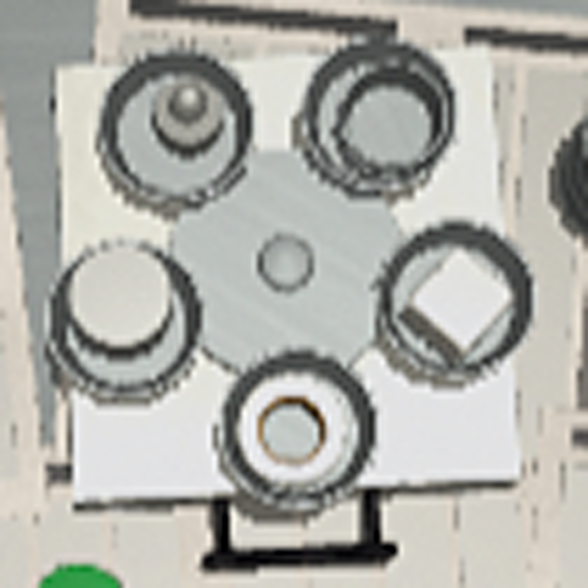

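View pics/s5.png

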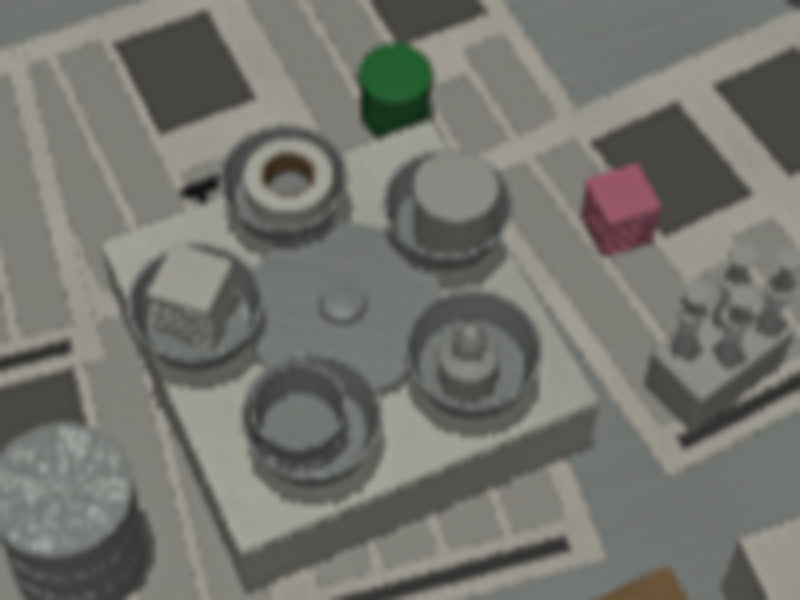

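View pics/t5f.png

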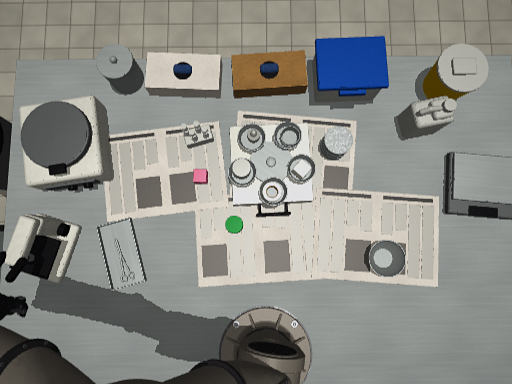

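Run:
```python
from h import *
D=[(298.5,427),(455.5,301),(380,116),(177,129.5),(125,319)]
P=np.array([back('top',F(c),.11)[:2] for c in D])
r=least_squares(lambda v:np.ravel(v[:2]+.095*np.c_[np.cos(v[2]+np.radians(72)*np.arange(5)),np.sin(v[2]+np.radians(72)*np.arange(5))]-P),[*C,3.2])
print('axis',r.x[:2],'dish',np.degrees(r.x[2]),'res mm',np.round(r.fun*1e3,1)); c=r.x[:2]
# brown hole centroid
im=cv2.imread('pics/t5f.png').astype(int); m=((im[...,2]-im[...,0])>35); m[:170]=0;m[205:]=0;m[:,:250]=0;m[:,295:]=0
uv=np.argwhere(m); print(len(uv),uv.min(0),uv.max(0)); mid=((uv.min(0)+uv.max(0))/2)[::-1]
for m_,z in ((mid,.109),(F((292,429.5)),.109)):
    p=back('top',m_,z)[:2]; print('tape',p,np.degrees(np.arctan2(*(p-c)[::-1]))%360, np.linalg.norm(p-c))
# scene view check
G=lambda x:((x[0]+.5)/4-.5+160,(x[1]+.5)/4-.5+150)
p=back('scene',G((289,173)),.109); k=back('scene',G((343,303)),.088); print('scene tape',p,'hub',k,np.degrees(np.arctan2(*(p-k)[:2][::-1]))%360)
kt=back('top',F((286,263)),.088); print('top hub',kt)
# stand corners top face z .068 in top view
S=[(75,507),(519,484),(58,66),(494,52)]
Q=np.array([back('top',F(x),.068)[:2] for x in S]); print(Q)
f=(Q[0]+Q[1])/2;b=(Q[2]+Q[3])/2
print('stand c',Q.mean(0),'front dir b->f',np.degrees(np.arctan2(*(f-b)[::-1]))%360)
h=back('top',F((299.5,553)),.041)[:2];print('handle mid',h,np.degrees(np.arctan2(*(h-c)[::-1]))%360)
```

```text
axis [ 0.58569999 -0.02169449] dish 182.96651450586705 res mm [-1.9  0.1 -0.  -0.7  0.9  0.1  1.8  0.2 -0.7  0.4]
24 [186 266] [196 277]
tape [ 0.49240132 -0.02256767] 180.53621202099168 0.09330275358459966
tape [ 0.49152679 -0.0232582 ] 180.9512901639416 0.09418617659332545
scene tape [ 0.49532631 -0.02277359  0.109     ] hub [ 0.59177515 -0.02214215  0.088     ] 180.37509897700522
top hub [ 0.58714123 -0.02187175  0.088     ]
[[ 0.45420769  0.09596669]
 [ 0.4654627  -0.15033178]
 [ 0.70622614  0.10580087]
 [ 0.7124271  -0.14229181]]
stand c [ 0.58458091 -0.02271401] front dir b->f 182.0515243138383
handle mid [ 0.42993254 -0.0293344 ] 182.80793135878764
```

The tape reads about 180.7° against a front direction of about 182.5°, roughly 3 mm short. I check that closer with the wrist camera before a small nudge.

Run:
```python
from h import *
_,q=pose(90)
bot.move_to([.60,-.02,.27],q)
bot.hold(.15)
s=bot.get_state(); print(s['clock'],s['position'],s['tool_rot'])
np.save('w6.npy',np.r_[s['position'],s['tool_rot']])
im=optics.snapshot('wrist'); cv2.imwrite('pics/w6.png',im); cv2.imwrite('pics/w6b.png',cv2.resize(im,(800,600),interpolation=cv2.INTER_CUBIC))
```

```text
19.8833 [ 0.60002566 -0.01944268  0.2698967 ] [ 0.4997516  -0.50015579  0.49985162  0.50024082]
```

View pics/w6b.png

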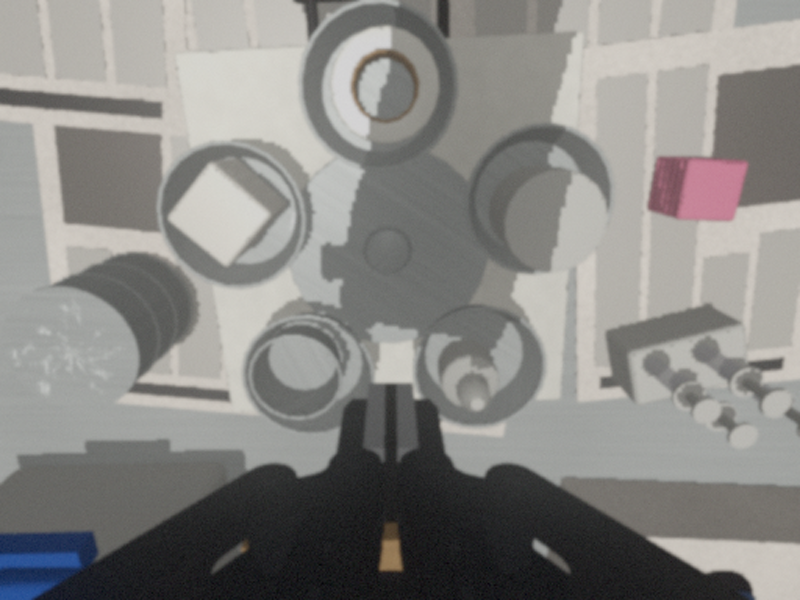

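```bash
cat >> h.py <<'E'
def wback(st,uv,z):
    i=optics.camera_info('wrist'); f=192/np.tan(np.radians(i['fovy'])/2); T=np.array(i['tool_from_camera'])
    q=st[3:]; R=Ro.from_quat([q[1],q[2],q[3],q[0]]).as_matrix()
    o=R@T[:3,3]+st[:3]; d=R@T[:3,:3]@np.array([(uv[0]-i['cx'])/f,(uv[1]-i['cy'])/f,1])
    return o+d*(z-o[2])/d[2]
E
python3 - <<'E'
from h import *
st=np.load('w6.npy'); B=lambda c,z:wback(st,((c[0]+.5)/1.5625-.5,(c[1]+.5)/1.5625-.5),z)[:2]
D=[(379,83),(233,213),(304,372),(480,365),(541,198)]
P=np.array([B(c,.11) for c in D]); k=np.radians(72)*np.arange(5)
r=least_squares(lambda v:np.ravel(v[:2]+.095*np.c_[np.cos(v[2]+k),np.sin(v[2]+k)]-P),[*C,3.2])
c=r.x[:2];print(c,np.degrees(r.x[2]),np.round(r.fun*1e3,1))
an=lambda v:np.degrees(np.arctan2(v[1],v[0]))%360
t=B((386,86),.109);print('tape',t,an(t-c),'hub',B((387,250),.088))
a,b=B((178,53),.068),B((582,33),.068);print('front edge',a,b,np.linalg.norm(a-b),'normal',an((a-b)@np.array([[0,1],[-1,0]])),an((b-a)@np.array([[0,1],[-1,0]])),'mid',an((a+b)/2-c))
a,b=B((313,20),.037),B((443,20),.037);print('posts',a,b,an((a+b)/2-c))
E
```

```text
[ 0.58712256 -0.0211488 ] 182.51092898880216 [-0.6  0.3 -1.2 -1.3  0.9  1.7  1.1 -0.5 -0.3 -0.1]
tape [ 0.49424424 -0.02178378] 180.39170479014842 hub [ 0.58968287 -0.02150359]
front edge [ 0.47254502 -0.14829951] [0.46148989 0.09546696] 0.24401701736102738 normal 2.596658628943128 182.59665862894312 mid 182.5112220462831
posts [ 0.44889473 -0.06973185] [0.44883019 0.0146753 ] 182.6418154745809
```

Run:
```python
from h import *
p,q=pose(77,z=.22); bot.move_to(p,q)
s=bot.get_state(); print(s['clock'],s['position'],s['width'])
p[2]=.095; bot.move_straight(p,max_speed=.12)
for a in (80.5,84.3):
    p,q=pose(a); bot.move_straight(p,q,max_speed=.03)
bot.hold(.1); s=bot.get_state(); print(s['clock'],s['position'],s['contact_force'])
t=optics.snapshot('top'); cv2.imwrite('pics/t7f.png',t);cv2.imwrite('pics/t7.png',cv2.resize(t[115:220,220:325],None,fx=5.6,fy=5.6,interpolation=cv2.INTER_CUBIC))
```

```text
20.525 [0.61347515 0.10166104 0.21961231] -0.0004163970954088453
22.65 [0.59805263 0.10356021 0.09502799] [-0.28263776 -0.0172855   0.85313682]
```

View pics/t7.png

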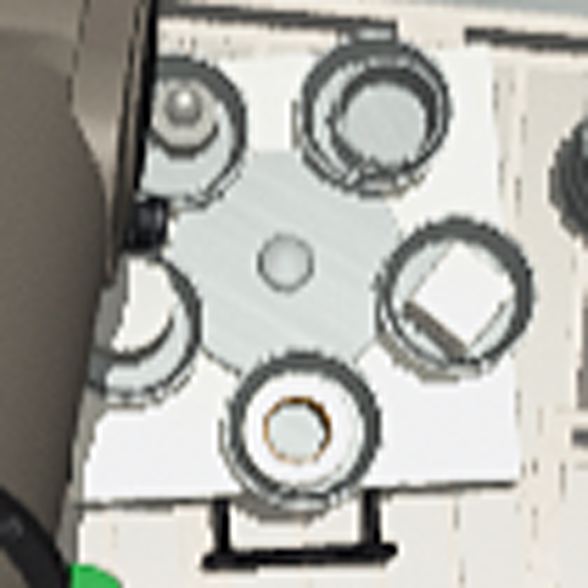

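The tape moved about 5 px, roughly 1.5°, as planned. I back off, retreat and verify.

Run:
```python
from h import *
p,_=pose(78); bot.move_straight(p,max_speed=.05)
p[2]=.24; bot.move_straight(p,max_speed=.2)
_,q=pose(90); bot.move_to([.60,-.02,.27],q); bot.hold(.1)
s=bot.get_state(); print(s['clock']); np.save('w8.npy',np.r_[s['position'],s['tool_rot']])
im=optics.snapshot('wrist'); cv2.imwrite('pics/w8b.png',cv2.resize(im,(800,600),interpolation=cv2.INTER_CUBIC))
```

```text
24.6667
```

View pics/w8b.png

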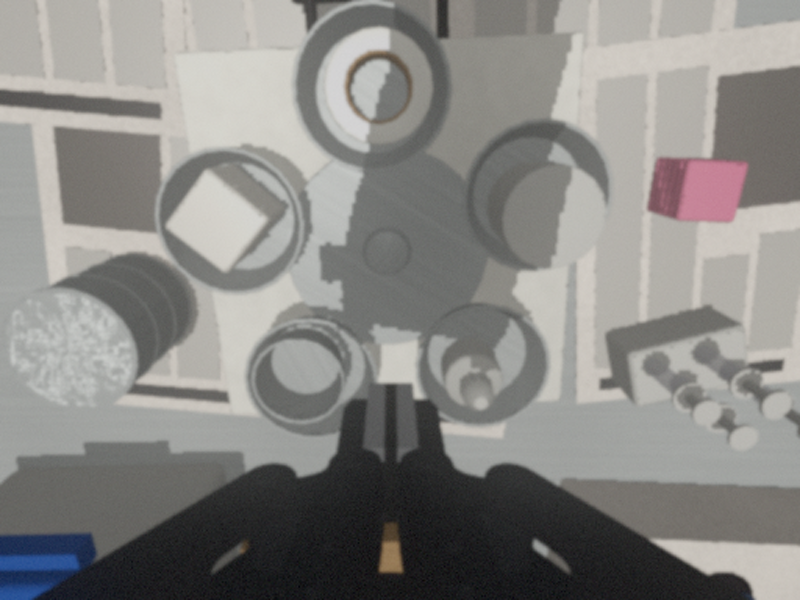

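Run:
```python
from h import *
st=np.load('w8.npy'); B=lambda c,z:wback(st,((c[0]+.5)/1.5625-.5,(c[1]+.5)/1.5625-.5),z)[:2]
c=np.array([.5871,-.0212]);an=lambda v:np.degrees(np.arctan2(v[1],v[0]))%360
print('tape',an(B((379.5,87),.109)-c),'dish',an(B((372.5,84),.11)-c))
p=bot.get_state()['position']; bot.move_straight([p[0],p[1],.33],max_speed=.2)
bot.set_joints([-1.433, 0.426, 0.074, 1.606, -0.034, 1.111, -0.067])
t=optics.snapshot('top'); cv2.imwrite('pics/t9.png',t)
s=bot.get_state(); print(s['clock'],s['contact_force'])
a=cv2.imread('pics/t5f.png').astype(int); d=np.abs(t.astype(int)-a).max(2)>40; d[115:220,222:325]=0; print('changed px outside carousel',d.sum())
bot.job_done()
```

```text
tape 182.26701227217347 dish 184.50947582990082
27.9917 [ 1.05161994 -0.41914654  0.076884  ]
changed px outside carousel 13
the job is handed in; nothing more can be done
```

View pics/t9.png

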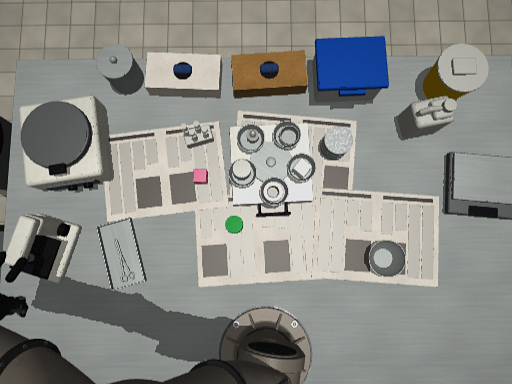

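The roll of tape is at the front of the carousel, centred above the drawer handle, and the job is handed in at 28 s on the robot clock. I set the closed fingertips in the hollow between the jar and dropper dishes and pushed the rim round by about 130°. After a check I went back for one small nudge of about 1.5°, then retreated to the start pose.

- **Tape position:** the last wrist picture put the tape at 182.3°, against a front and handle direction of about 182.6°. That is within about 1 mm, though the calibration is only good to about 2 mm.
- **Disagreement:** the tape lies about 3 mm off its dish's centre, so the dish itself reads about 184.5°. I centred the tape, not the dish.
- **Scene:** in the last top picture all five items stand upright in their dishes, the handle is where it was, and nothing on the bench appears moved. Between the top pictures taken before and after the nudge, only 13 pixels changed outside the carousel.
- **Forces:** wrist-force readings between pushes stayed around 1 N.

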